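# Arrest the balance, add the brass check mass, release

## Robot

A 6-joint arm with a two-finger parallel gripper is mounted at the origin on the work surface. World frame = base frame: x ahead of the robot, y to its left, z up, the work surface at z = 0. Lengths are in m, angles in rad, forces in N, time in s.
With the tool pointing down it reaches from about 0.4 to 0.925 m from the base axis. Payload 12.5 kg.
Tool frame: the origin (TCP) lies at the very end of the fingers, on their centre line; the grasp point (between the pads) lies 19 mm behind it (tcp_to_grasp is the z of the grasp point in the tool frame, in m); z points along the fingers, y is the line along which they close (so a half turn about z gives the same grasp; the last joint's range is limited). The gripper opens to 95 mm and grips with 3 to 60 N. Pads are 20 mm wide; open, the fingers measure 119 mm over their backs; the gripper's body (75 mm by 180 mm) begins 59 mm behind the grasp point.
Start: joints at [-1.398, 0.491, 1.559, -0, 1.092, -0.106], TCP at [0.172, -0.601, 0.183] pointing down, gripper open.
Joint ranges: [-3.1, 3.1], [-0.84, 2.19], [0.05, 2.79], [-1.13, 4.28], [0.06, 2.93], [-2.69, 2.69]. Speed limits (rad/s): [2.22, 2.22, 2.79, 3.14, 3.14, 3.14].

## Interface

Orientations are given as a unit quaternion [x, y, z, w].
In Python, from station import * gives the robot as it stands.
- The arm moves only by the tool send_rows, never from a script. Its argument "targets" is a list of rows, each a list of 5 numbers: the finger opening in cm, from 0 to 9.51, then the shift along the tool's x, y, z in cm, then the turn about the tool's z in degrees. In form: [[fingers, x, y, z, twist], ...]. A call has exactly 10 rows; each row shifts and turns the commanded pose from where the row before left it, along the tool's axes as they then stand; what a row does not reach is not made up. A row lasts 1/10 s, in which the tool goes at most 50 mm and 8.59 degrees, less where a joint would pass 70% of its speed; a pose out of reach is approached as far as the arm can. A call is refused whole if a number of a shift passes 5 or a number of a turn 8.59, either way. A call with a gripper value outside its range is refused whole. The fingers move at their own pace and stop on an object; "grip_force" is the grip in N (left out, the last holds). Time passes only in rows, so rows that do not move let the fingers close, or fill a call up. It gives the time, the measured TCP pose, the force, the opening and the grip force at its end, in the units of the state.
- get_state(): the state, without advancing time (a new reading comes with each control period).
- camera(name): name is "scene" or "top"; returns the picture (400x640x3 uint8, blue, green, red); there is no depth.
- camera_params(name): a dict with "mtx" (3x3 intrinsics, pixels), "origin" and "attitude" of the camera in the world. Camera axes: x right, y down, z forward; pixel columns grow to the right and rows downward; lengths in m; the calibration is good to about 2 mm. A picture is of the moment at which its call begins. camera_params takes no time and is no camera call.
- finish_job(): hands the job in; it is judged then, once.
Trained networks look in the newest picture that a camera, given by its name, has taken for a name from the list of things; names that differ only in an ending like _2 or _b are one class to them, and where a whole thing is asked for, a point or a joint stands for the part that bears it (a point fixed in the world has none). Each returns a list of dicts, best first, with "p" (0 to 1); they miss things now and then, are a little off and sometimes report something else, mostly with a low value. They report only what shows in the picture. A call takes as long as a camera call. They do not tell look-alikes from the thing itself.
- trace(camera, target): "region" (400x640 bool, what is visible of it).
- pinpoint(camera, target): "xyz" ([x, y, z] in m, in world coordinates, good to about 4 mm: a listed point, or the origin of a listed thing).
The state is a dict: "t": time; "qpos": joint angles; "dq": joint speeds; "joint_torque": joint torques, N m; "tool_pos": TCP position; "eef_rot": TCP orientation; "wrist_force": force on the tool from outside, world axes, zero at the start; "wrist_torque": the same for the moment, N m; "opening": opening from 0.0 (shut) to 1.0 (fully open); "gripper_force": force on a finger pad.
Only numpy, scipy, OpenCV 4.12 (cv2) and the standard library are available. Lean on these libraries where they do the work, as an engineer would, in place of code of your own. Each camera call takes 0.05 s, during which the arm holds its last target. There are 200 camera calls.

## Task

Arrest the check balance by ratcheting its orange lever up to the third notch (the green mark) and letting go, so that it stays there. Then slide the brass slotted mass sideways onto the stem of the pan until the stem is at the bottom of its slot, and let it lie flat on the steel mass with its slot facing about the opposite way to the steel mass's slot. Finally hold the red release button down until the lever has dropped all the way back to its rest, and let go, leaving the other things on the bench alone.

Things in the scene. Friction and masses are not known exactly. Their poses are not given: they have to be found in the camera images.
- brake (a joint): angle (rad) of the orange arrest lever: 0 = rest, grows as the handle is lifted, stop at 1.12. Five notches, at about 0.2, 0.4, 0.6, 0.8, 1.0. Raised 0.03 to 0.1 past a notch, a pawl clicks in; let go, the lever sinks back to that notch, and goes no lower unless the red button is held. Lifting takes 2 to 4 N. Raising it also lifts the pan 10 mm per rad
- lever_grip (a point): centre of the orange handle, 125 mm from the pivot: a bar 20 mm wide (along the hinge axis), 18 mm high, 60 mm long (95 to 155 mm from the pivot), at rest about 94 mm above the bench, over a 20 mm base plate; free above and at both sides. A white pointer on the lever runs along a curved quadrant with five marks for the notches; the third is green
- lever_pivot (a point): the lever's hinge, fixed, 75 mm above the bench; axes of the balance: x away from the robot, y along the hinge axis, z up. The lever lies towards the robot (-x): at joint value q the handle's centre is 125*cos(q+0.15) mm along -x and 125*sin(q+0.15) mm up from here
- release (a joint): travel (m) of the red release button: 0 up, pressed straight down to 0.007 at most. 2 N starts it, 5 N holds it down; the pawl is free beyond 0.0045. It dips up to 4 mm by itself while the lever is ratcheted up. While it is held down the lever falls back to rest in about 1 s
- release_top (a point): centre of the top of the red button, a 24 mm round cap on a black block, 50 mm beyond the lever's pivot (away from the robot), 110 mm above the bench when up
- pan_top (a point): centre of the top face of the pan (72 mm black disc, 180 mm beside the lever), 50 mm above the bench, 6 mm more at the third notch; axes of the balance, z up. From it rises a steel stem 8 mm thick with a black head 18 mm wide, 42 to 49 mm above the pan: masses go on from the side, under it. Under the pan a grey block 100 x 100 mm, on the fixed white base, 200 x 320 mm
- steel_mass: bright steel slotted mass already on the pan, 56 mm diameter, 14 mm thick, slot 12 mm wide; about 0.25 kg; origin: centre of underside, x axis towards the open end of its slot, which points somewhere to the robot side (within 70 degrees)
- brass_mass: the brass (golden yellow) slotted mass to be added, 56 mm diameter, 14 mm thick, lying flat on the bench at the start, about 0.27 kg. A straight slot 12 mm wide runs from the rim to 6 mm past the centre, so the stem can stand at its centre. Origin: centre of underside, x axis towards the open end of the slot
- brass_mass_mouth (a point): point on the brass mass's slot, 25 mm from its centre towards the open end, at mid-thickness
- black_mass: black slotted disc mass like the brass one, flat on the bench, 56 mm diameter, 14 mm thick; origin: centre of underside, x axis towards the open end of the slot. Not part of the job: leave it where it is
- blue_mass: blue slotted disc mass like the brass one, flat on the bench, 56 mm diameter, 14 mm thick; origin: centre of underside, x axis towards the open end of the slot. Not part of the job: leave it where it is
- reagent: white reagent bottle, 84 mm wide, 170 mm high, standing behind the balance; origin: centre of its foot; bystander
- beaker: clear glass cup, 70 mm wide, 85 mm high; origin: centre of its foot; bystander
- pen: blue pen, 11 mm thick, 140 mm long along its x axis, lying on the bench; origin: below its middle; bystander
Things that resemble listed ones, but are neither listed nor needed, are in the scene too. Several things look just like the brass_mass: the one meant starts farthest to the robot's left.

How it is judged:
On the way, in this order (a step that is already met when the one before it is completed fails the run):
1. the lever stands by itself at the third notch (value of joint brake between 0.54 and 0.68 rad and contact force between the fingers and brake below 0.2 N), for 0.4 s.
2. with the lever still at the third notch, the brass mass lies on the steel mass, on the stem, slots opposed, let go (horizontal distance between brass_mass and pan_top below 0.006 m and z of brass_mass in the frame of pan_top between 0.011 and 0.017 m and angle between brass_mass's own z axis and vertical below 0.08 rad and x of brass_mass_mouth in the frame of steel_mass below -0.012 m and horizontal distance between steel_mass and pan_top below 0.008 m and z of steel_mass in the frame of pan_top below 0.003 m and contact force between the fingers and brass_mass below 0.2 N and value of joint brake between 0.54 and 0.68 rad), for 0.3 s.
3. the release button is pressed home (value of joint release above 0.0045 m), for 0.1 s.
At the end, for the whole second after the job is handed in: Lever below 0.06 rad, button up (under 2 mm); brass mass let go, still, flat on the steel mass (underside 14 +-3 mm over the pan, within 0.08 rad of level), centre within 6 mm of the stem axis; steel mass on the pan within 8 mm of it; slots over about 120 degrees apart (horizontal distance between brass_mass and pan_top below 0.006 m and z of brass_mass in the frame of pan_top between 0.011 and 0.017 m and angle between brass_mass's own z axis and vertical below 0.08 rad and x of brass_mass_mouth in the frame of steel_mass below -0.012 m and horizontal distance between steel_mass and pan_top below 0.008 m and z of steel_mass in the frame of pan_top below 0.003 m and contact force between the fingers and brass_mass below 0.2 N and value of joint brake below 0.06 rad and value of joint release below 0.002 m and linear speed of brass_mass below 0.01 m/s); the robot touches nothing.
It fails at once if the black or the blue mass is moved by more than 15 mm (distance of any of black_mass, blue_mass from where it was at the start of the episode above 0.015 m).
It fails at once if the reagent bottle, the cup or the pen is moved by more than 30 mm (distance of any of reagent, beaker, pen from where it was at the start of the episode above 0.03 m).
It also fails if it takes over 64 s, if anything falls off the work surface, if the arm or the gripper's body presses on something with over 40 N, if the wrist force passes 120 N, or if a joint passes its speed limit or range.

## Working session

There is one attempt and no reset: what is moved stays moved. The work goes in short steps, Python scripts to look and compute and a tool call to move; the robot and the scene stay as the last step left them, time stands still between calls to the robot, and variables do not carry over. Pictures are saved under pics/ and viewed, at most 10 in all, crops included, and the job is handed in when it is done.

Besides the shell and the picture viewer there is one more tool, called after "Call:" in YAML: its name, and indented under it one key for each argument. send_rows: Moves the arm, as the interface text tells. Its arguments: {"type":"object","properties":{"targets":{"type":"array","items":{"type":"array","items":{"type":"number"}}},"grip_force":{"type":"number"}},"required":["targets"]}

```bash
mkdir -p pics; ls; python3 - <<'E'
from station import *
import cv2,numpy as np
for c in("scene","top"):
    cv2.imwrite(f"pics/{c}0.png",camera(c)); p=camera_params(c); print(c,p)
    for n in("lever_grip","lever_pivot","release_top","pan_top","steel_mass","brass_mass","brass_mass_mouth","black_mass","blue_mass","reagent","beaker","pen"):
        print(n,[(round(d["p"],2),np.round(d["xyz"],3).tolist()) for d in pinpoint(c,n)][:5])
s=get_state();print(s["t"],s["tool_pos"],s["eef_rot"])
E
```

```text
pics
scene {'mtx': array([[507.69573934,   0.        , 325.4670582 ],
       [  0.        , 507.69573934, 198.53562867],
       [  0.        ,   0.        ,   1.        ]]), 'origin': array([1.41183569, 0.20497157, 1.05045526]), 'attitude': array([ 0.55380162,  0.7515501 , -0.28469908, -0.21776743])}
lever_grip [(0.57, [0.458, 0.209, 0.097])]
lever_pivot [(0.79, [0.58, 0.193, 0.076])]
release_top [(0.63, [0.631, 0.183, 0.111])]
pan_top [(0.56, [0.538, 0.022, 0.047])]
steel_mass [(0.65, [0.47, -0.222, -0.003]), (0.53, [0.536, 0.017, 0.053])]
brass_mass [(0.84, [0.606, -0.208, -0.002]), (0.67, [0.424, -0.362, -0.003]), (0.62, [0.581, -0.485, 0.002]), (0.57, [0.608, -0.367, 0.003]), (0.56, [0.541, 0.023, 0.049])]
brass_mass_mouth [(0.83, [0.626, -0.198, 0.004]), (0.73, [0.448, -0.372, 0.01]), (0.63, [0.594, -0.386, 0.009]), (0.61, [0.587, -0.511, 0.008])]
black_mass [(0.82, [0.472, -0.221, -0.003])]
blue_mass [(0.5, [0.513, -0.355, -0.003])]
reagent []
beaker [(0.9, [0.671, 0.422, 0.002])]
pen [(0.63, [0.706, -0.34, -0.006])]
top {'mtx': array([[403.9942964 ,   0.        , 320.06064128]
[... 405 characters left out ...]

steel_mass [(0.73, [0.541, 0.015, 0.05])]
brass_mass [(0.78, [0.419, -0.359, -0.003]), (0.69, [0.578, -0.485, -0.002]), (0.59, [0.609, -0.372, -0.001]), (0.53, [0.602, -0.206, 0.002])]
brass_mass_mouth [(0.76, [0.624, -0.198, 0.005]), (0.75, [0.586, -0.509, 0.009]), (0.66, [0.585, -0.385, 0.008]), (0.57, [0.444, -0.37, 0.008])]
black_mass [(0.47, [0.466, -0.223, 0.001])]
blue_mass [(0.78, [0.511, -0.354, -0.001])]
reagent [(0.77, [0.777, 0.055, -0.0])]
beaker [(0.59, [0.673, 0.424, 0.002]), (0.52, [0.47, -0.223, -0.001]), (0.16, [0.461, 0.208, 0.089])]
pen [(0.63, [0.71, -0.341, -0.005])]
1.3 [ 0.17200813 -0.60087064  0.18344261] [9.90301907e-01 1.38932117e-01 5.31973732e-06 1.71455057e-05]
```

View pics/top0.png

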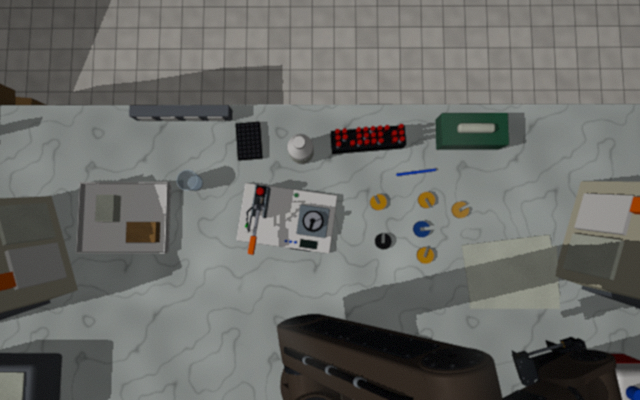

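View pics/scene0.png

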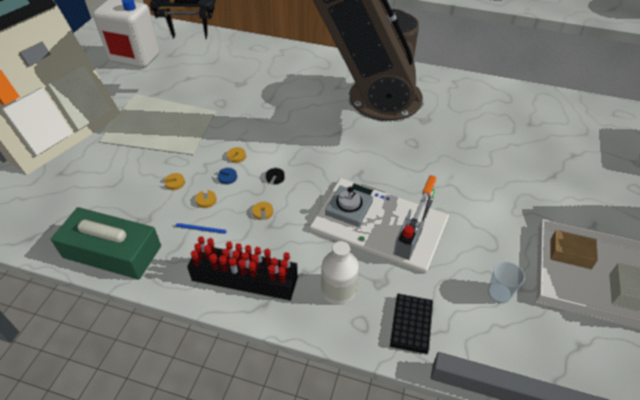

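```bash
python3 - <<'E'
import cv2
from scipy.spatial.transform import Rotation as R
import numpy as np
from station import *
im=cv2.imread("pics/top0.png")
p=camera_params("top");Rm=R.from_quat(p["attitude"]).as_matrix()
def px(x):
    c=p["mtx"]@(Rm.T@(np.array(x)-p["origin"]));return c[:2]/c[2]
print(px([.604,-.207,.014]),px([.54,.017,.064]))
a,b=px([.604,-.207,.014]),px([.54,.017,.064])
cr=[cv2.resize(im[int(v)-35:int(v)+35,int(u)-35:int(u)+35],(400,400),interpolation=cv2.INTER_CUBIC) for u,v in(a,b)]
cv2.imwrite("pics/crop0.png",np.hstack(cr))
print(R.from_quat(get_state()["eef_rot"]).as_matrix().round(3))
E
```

```text
[378.39715248 201.03392056] [312.28964572 219.36613886]
[[ 0.961  0.275  0.   ]
 [ 0.275 -0.961 -0.   ]
 [ 0.     0.    -1.   ]]
```

View pics/crop0.png

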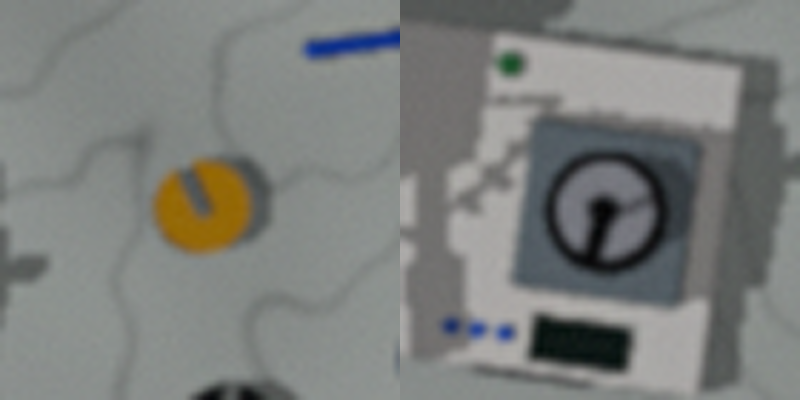

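The top view shows four brass look-alikes at pixels (378,201), (428,200), (461,209) and (427,255). The one at (378,201) is farthest to the robot's left (+y, image left). The crop confirms it is golden, with its slot pointing about 26° from +x. The steel mass on the pan has its slot at about 172°, towards the robot. The orange handle is at (252,243) and the red button at (260,190).

First comes the lever.

```bash
cat > plan.py <<'E'
from station import *
import numpy as np
from scipy.spatial.transform import Rotation as R
def plan(wps):
    "wps: (x,y,z,angle_deg of tool x,fingers cm,nrows); prints rows in the move's units"
    s=get_state();p=np.array(s["tool_pos"]);M=R.from_quat(s["eef_rot"]).as_matrix()
    a=np.degrees(np.arctan2(M[1,0],M[0,0]));print(s["t"],p.round(4),round(a,1),np.round(s["qpos"],2))
    for x,y,z,b,f,n in wps:
        d=(np.array([x,y,z])-p)/n*100;da=(b-a)/n
        for i in range(n):
            c,si=np.cos(np.radians(a)),np.sin(np.radians(a))
            print([f]+[round(v,2) for v in(c*d[0]+si*d[1],si*d[0]-c*d[1],-d[2],-da)],end=",")
            a+=da
        p=np.array([x,y,z]);print()
E
python3 -c "
from plan import *
plan([(.43,-.35,.18,10,5,9),(.46,.13,.18,-7.4,5,11),(.458,.208,.15,-7.4,5,4),(.458,.208,.075,-7.4,5,4)])"
```

```text
1.3 [ 0.172  -0.6009  0.1834] 16.0 [-1.4   0.49  1.56  0.    1.09 -0.11]
[5, np.float64(3.52), np.float64(-1.89), np.float64(0.04), np.float64(0.66)],[5, np.float64(3.5), np.float64(-1.93), np.float64(0.04), np.float64(0.66)],[5, np.float64(3.48), np.float64(-1.97), np.float64(0.04), np.float64(0.66)],[5, np.float64(3.46), np.float64(-2.01), np.float64(0.04), np.float64(0.66)],[5, np.float64(3.43), np.float64(-2.05), np.float64(0.04), np.float64(0.66)],[5, np.float64(3.41), np.float64(-2.09), np.float64(0.04), np.float64(0.66)],[5, np.float64(3.38), np.float64(-2.13), np.float64(0.04), np.float64(0.66)],[5, np.float64(3.36), np.float64(-2.17), np.float64(0.04), np.float64(0.66)],[5, np.float64(3.33), np.float64(-2.21), np.float64(0.04), np.float64(0.66)],
[5, np.float64(1.03), np.float64(-4.25), np.float64(-0.0), np.float64(1.58)],[5, np.float64(0.91), np.float64(-4.28), np.float64(-0.0), np.float64(1.58)],[5, np.float64(0.79), np.float64(-4.3), np.float64(-0.0), np.float64(1.58)],[5, np.float64(0.67), np.float64(-4.32), np.float64(-0.0), np.float64(1.58)],[5, np.float64(0.55), np.fl
[... 416 characters left out ...]
, np.float64(1.58)],[5, np.float64(-0.17), np.float64(-4.37), np.float64(-0.0), np.float64(1.58)],
[5, np.float64(-0.3), np.float64(-1.93), np.float64(0.75), np.float64(0.0)],[5, np.float64(-0.3), np.float64(-1.93), np.float64(0.75), np.float64(0.0)],[5, np.float64(-0.3), np.float64(-1.93), np.float64(0.75), np.float64(0.0)],[5, np.float64(-0.3), np.float64(-1.93), np.float64(0.75), np.float64(0.0)],
[5, np.float64(0.0), np.float64(-0.0), np.float64(1.88), np.float64(0.0)],[5, np.float64(0.0), np.float64(-0.0), np.float64(1.88), np.float64(0.0)],[5, np.float64(0.0), np.float64(-0.0), np.float64(1.88), np.float64(0.0)],[5, np.float64(0.0), np.float64(-0.0), np.float64(1.88), np.float64(0.0)],
```

Call:
send_rows:
  targets:
    - [5, 3.5, -1.9, 0, 0.7]
    - [5, 3.5, -1.9, 0, 0.7]
    - [5, 3.5, -2, 0, 0.7]
    - [5, 3.5, -2, 0, 0.7]
    - [5, 3.4, -2, 0, 0.7]
    - [5, 3.4, -2.1, 0, 0.7]
    - [5, 3.4, -2.1, 0, 0.7]
    - [5, 3.4, -2.2, 0, 0.7]
    - [5, 3.3, -2.2, 0, 0.7]
    - [5, 1, -4.2, 0, 1.6]
  grip_force: 15

```text
t: 2.3
tool_pos: [0.4363, -0.3078, 0.1833]
eef_rot: [0.998, 0.07, 0.001, 0.001]
wrist_force: [-0.3, 0.6, -0.0]
opening: 0.527
gripper_force: 0.0
```

Call:
send_rows:
  targets:
    - [5, 0.9, -4.3, 0, 1.6]
    - [5, 0.8, -4.3, 0, 1.6]
    - [5, 0.7, -4.3, 0, 1.6]
    - [5, 0.6, -4.3, 0, 1.6]
    - [5, 0.4, -4.3, 0, 1.6]
    - [5, 0.3, -4.4, 0, 1.6]
    - [5, 0.2, -4.4, 0, 1.6]
    - [5, 0.1, -4.4, 0, 1.6]
    - [5, 0, -4.4, 0, 1.6]
    - [5, -0.2, -4.4, 0, 1.6]

```text
t: 3.3
tool_pos: [0.4654, 0.1307, 0.1836]
eef_rot: [0.998, -0.07, 0.0, -0.0]
wrist_force: [-0.4, -0.5, -0.7]
opening: 0.525
gripper_force: 0.0
```

```bash
sed -i 's/round(v,2)/round(float(v),2)/' plan.py; python3 -c "
from plan import *
plan([(.458,.208,.15,-7.4,5,4),(.458,.208,.075,-7.4,5,4)])"
```

```text
3.3 [0.4654 0.1307 0.1836] -8.0 [ 0.14  0.29  1.9  -0.    0.96  1.85]
[5, -0.45, -1.89, 0.84, -0.15],[5, -0.45, -1.89, 0.84, -0.15],[5, -0.44, -1.89, 0.84, -0.15],[5, -0.44, -1.89, 0.84, -0.15],
[5, 0.0, -0.0, 1.88, -0.0],[5, 0.0, -0.0, 1.88, -0.0],[5, 0.0, -0.0, 1.88, -0.0],[5, 0.0, -0.0, 1.88, -0.0],
```

Call:
send_rows:
  targets:
    - [5, -0.4, -1.9, 0.8, 0]
    - [5, -0.4, -1.9, 0.8, 0]
    - [5, -0.4, -1.9, 0.8, 0]
    - [5, -0.4, -1.8, 0.9, 0]
    - [5, 0, 0, 1.9, 0]
    - [5, 0, 0, 1.9, 0]
    - [5, 0, 0, 1.9, 0]
    - [5, 0, 0, 1.8, 0]
    - [5, 0, 0, 0, 0]
    - [5, 0, 0, 0, 0]

```text
t: 4.3
tool_pos: [0.4601, 0.2053, 0.0757]
eef_rot: [0.998, -0.069, -0.0, 0.0]
wrist_force: [-1.3, -0.6, 0.5]
opening: 0.525
gripper_force: 0.0
```

```bash
python3 - <<'E'
from plan import *
import cv2
a=camera("scene")[150:270,300:460];b=camera("top")[170:260,220:340]
cv2.imwrite("pics/lev.png",np.hstack([cv2.resize(a,(400,300),interpolation=2),cv2.resize(b,(400,300),interpolation=2)]))
plan([])
E
```

```text
4.4 [0.4604 0.2054 0.0763] -7.9 [ 0.29  0.47  1.97 -0.    0.7   2.  ]
```

View pics/lev.png

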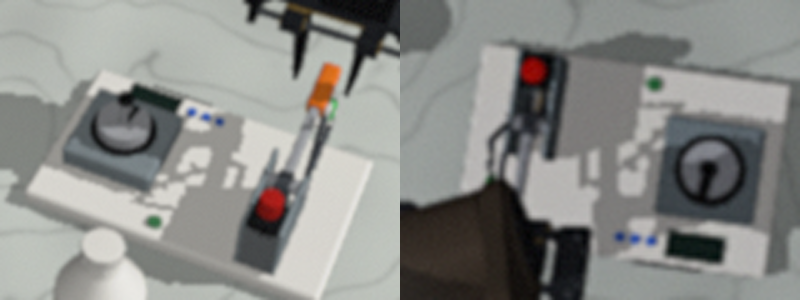

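The fingers straddle the orange handle (left panel, 320,85), a few mm off centre and slightly inboard. I'll shift, grip and lift along the arc.

Call:
send_rows:
  targets:
    - [5, -1.2, -0.1, 0, 0]
    - [5, 0, 0, 0, 0]
    - [0.5, 0, 0, 0, 0]
    - [0.5, 0, 0, 0, 0]
    - [0.5, 0, 0, 0, 0]
    - [0.5, 0, 0, 0, 0]
    - [0.5, 0, 0, 0, 0]
    - [0.5, 0, 0, 0, 0]
    - [0.5, 0, 0, 0, 0]
    - [0.5, 0, 0, 0, 0]
  grip_force: 20

```text
t: 5.4
tool_pos: [0.4482, 0.2079, 0.0754]
eef_rot: [0.998, -0.069, 0.0, 0.0]
wrist_force: [0.5, 0.0, 0.2]
opening: 0.053
gripper_force: 0.0
```

Call:
send_rows:
  targets:
    - [0.5, 0.18, 0, -0.93, 0]
    - [0.5, 0.24, 0, -0.92, 0]
    - [0.5, 0.31, 0, -0.9, 0]
    - [0.5, 0.37, 0, -0.87, 0]
    - [0.5, 0.43, 0, -0.85, 0]
    - [0.5, 0.49, 0, -0.81, 0]
    - [0.5, 0.55, 0, -0.77, 0]
    - [0.5, 0.61, 0, -0.73, 0]
    - [0.5, 0.5, 0, -0.5, 0]
    - [0.5, 0, 0, 0, 0]

```text
t: 6.4
tool_pos: [0.4856, 0.2028, 0.1487]
eef_rot: [0.998, -0.069, 0.001, -0.0]
wrist_force: [-0.5, -0.4, -0.1]
opening: 0.05
gripper_force: 0.0
```

```bash
python3 - <<'E'
from plan import *
import cv2
c=camera("scene")
for n in("lever_grip",):print([(d["p"],d["xyz"]) for d in pinpoint("scene",n)][:2])
a=c[140:260,370:470]
cv2.imwrite("pics/lev2.png",cv2.resize(a,(500,600),interpolation=2))
plan([]);print(get_state()["wrist_force"],get_state()["opening"])
E
```

```text
[(0.67, [0.4616, 0.2097, 0.0954])]
6.5 [0.4845 0.2028 0.1479] -7.9 [ 0.27  0.39  1.84 -0.    0.91  1.98]
[-0.68986145 -0.76083298  0.39494805] 0.05310239969097172
```

View pics/lev2.png

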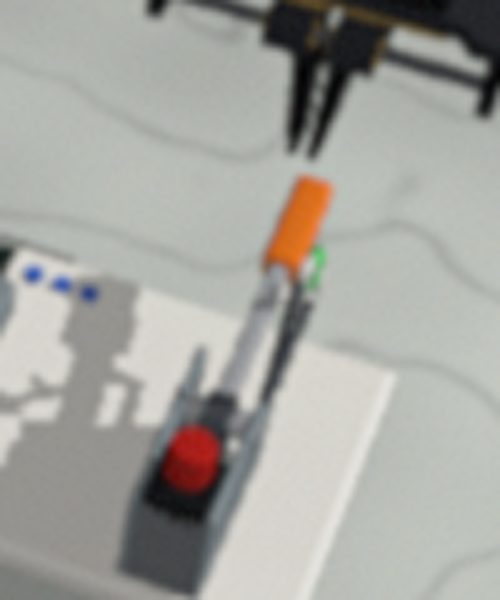

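```bash
python3 - <<'E'
from plan import *
import cv2
def cam(c):
    p=camera_params(c);Rm=R.from_quat(p["attitude"]).as_matrix().T
    return p["mtx"],Rm,-Rm@p["origin"]
S,T=cam("scene"),cam("top")
def px(C,X):
    v=C[0]@(C[1]@np.array(X)+C[2]);return (v[:2]/v[2]).round(1)
print("tip earlier",px(S,[.4604,.2054,.0763]),"tip now",px(S,get_state()["tool_pos"]),"grip",px(S,[.46,.208,.094]),px(T,[.46,.208,.094]))
print("tip ends",px(S,[.4604-.0033,.2054+.025,.0763]),px(S,[.4604+.0033,.2054-.025,.0763]))
im=[cv2.imread(f"pics/{c}0.png") for c in("scene","top")]
cs=[]
for i in im:
    h=cv2.cvtColor(i,cv2.COLOR_BGR2HSV);m=cv2.inRange(h,(4,150,120),(16,255,255))
    n,l,st,ce=cv2.connectedComponentsWithStats(m)
    for k in range(1,n):
        if st[k,4]>25:print(st[k],ce[k])
E
```

```text
tip earlier [426.7 190.1] tip now [428.7 177.1] grip [428.8 185.6] [252.2 244.2]
tip ends [436.4 191.4] [417.1 188.9]
[  0  71  19  34 366] [ 6.24863388 90.12021858]
[424 176  12  18 118] [429.55932203 184.12711864]
[630 197  10  15 126] [635.20634921 204.62698413]
[248 236   8  18  94] [251.42553191 244.63829787]
```

```bash
python3 - <<'E'
from plan import *
import cv2
def px(c,X):
    p=camera_params(c);Rm=R.from_quat(p["attitude"]).as_matrix()
    v=p["mtx"]@(Rm.T@(np.array(X)-p["origin"]));return v[:2]/v[2]
t=np.array([.172,-.6009,.1834]);y=np.array([.275,-.961,0])
out=[]
for c in("scene","top"):
    u=px(c,t).astype(int);print(c,u)
    im=cv2.imread(f"pics/{c}0.png");x0,y0=max(u[0]-50,0),max(u[1]-50,0);x0=min(x0,540);y0=min(y0,300)
    cr=cv2.resize(im[y0:y0+100,x0:x0+100],(400,400),interpolation=2)
    for k in(-.0475,.0475,-.0595,.0595):
        q=(px(c,t+k*y)-[x0,y0]+.5)*4;cv2.circle(cr,tuple(int(v) for v in q),3,(0,255,0),-1);
    out.append(cr)
# lev2 tips: pose .4845,.2028,.1479
cv2.imwrite("pics/tip.png",np.hstack(out))
E
```

```text
scene [191  45]
top [524 345]
```

View pics/tip.png

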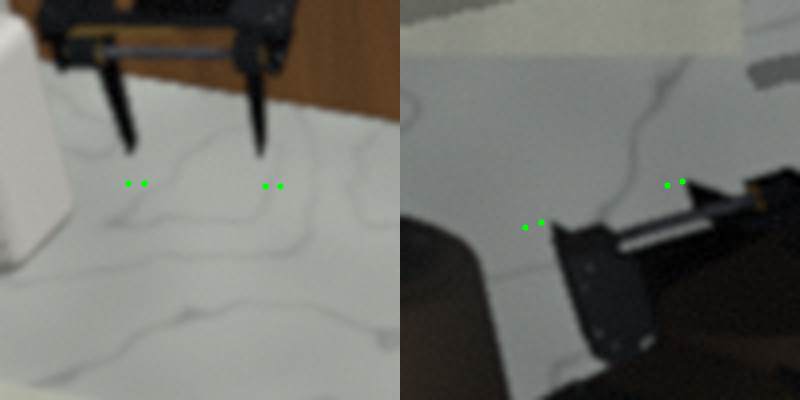

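```bash
python3 - <<'E'
from plan import *
import cv2
def P(c):
    p=camera_params(c);Rm=R.from_quat(p["attitude"]).as_matrix().T
    return p["mtx"]@np.c_[Rm,-Rm@p["origin"]]
t=np.array([.172,-.6009,.1834])
S0=np.array([141,0]);T0=np.array([474,295])
S=[np.array([131,153])/4+S0,np.array([261,156])/4+S0]
T=[np.array([690-400,182])/4+T0,np.array([553-400,222])/4+T0]
for a,b in zip(S,T):
    X=cv2.triangulatePoints(P("scene"),P("top"),a-.4,b-.4)[:,0];X=X[:3]/X[3];print(X.round(4))
    q=[P(c)@np.r_[X,1] for c in("scene","top")];print([ (v[:2]/v[2]).round(1) for v in q],a,b)
print((t+.0535*np.array([.275,-.961,0])).round(4),(t-.0535*np.array([.275,-.961,0])).round(4))
E
```

```text
[ 0.1956 -0.6452  0.2159]
[array([173.1,  37.8]), array([545.8, 340.3])] [173.75  38.25] [546.5 340.5]
[ 0.168  -0.5488  0.2155]
[array([205.7,  38.6]), array([511.7, 350.2])] [206.25  39.  ] [512.25 350.5 ]
[ 0.1867 -0.6523  0.1834] [ 0.1573 -0.5495  0.1834]
```

The fingers closed on air above the handle. The tip panel shows visible finger ends, at (131,153) and (261,156), about 30 mm above the reported TCP. The base plate leaves room to go 30 mm deeper, so I'll retry at that depth.

Call:
send_rows:
  targets:
    - [5, -1, 0, 0, 0]
    - [5, -1, 0, 0, 0]
    - [5, -1.5, 0, 0, 0]
    - [5, 0, 0, 2.5, 0]
    - [5, 0, 0, 2.6, 0]
    - [5, 0, 0, 2.6, 0]
    - [5, 0, 0, 2.6, 0]
    - [5, 0, 0, 0, 0]
    - [1, 0, 0, 0, 0]
    - [1, 0, 0, 0, 0]

```text
t: 7.5
tool_pos: [0.4502, 0.208, 0.0465]
eef_rot: [0.998, -0.069, 0.001, -0.0]
wrist_force: [0.5, 0.5, 0.3]
opening: 0.413
gripper_force: 0.0
```

Call:
send_rows:
  targets:
    - [1, 0, 0, 0, 0]
    - [1, 0, 0, 0, 0]
    - [1, 0, 0, 0, 0]
    - [1, 0, 0, 0, 0]
    - [1, 0, 0, 0, 0]
    - [1, 0, 0, 0, 0]
    - [1, 0, 0, 0, 0]
    - [1, 0, 0, 0, 0]
    - [1, 0, 0, 0, 0]
    - [1, 0, 0, 0, 0]

```text
t: 8.5
tool_pos: [0.4505, 0.2089, 0.046]
eef_rot: [0.998, -0.069, 0.001, -0.001]
wrist_force: [-1.7, 10.9, 4.3]
opening: 0.205
gripper_force: 20.0
```

```bash
python3 - <<'E'
from plan import *
import cv2
c=camera("scene")
cv2.imwrite("pics/lev3.png",cv2.resize(c[140:240,370:490],(720,600),interpolation=2))
plan([])
E
```

```text
8.55 [0.4505 0.2089 0.046 ] -7.9 [0.3  0.51 2.01 0.   0.62 2.01]
```

Call:
send_rows:
  targets:
    - [1, 0, -0.2, 0, 0]
    - [1, 0.2, 0, -1.02, 0]
    - [1, 0.28, 0, -1, 0]
    - [1, 0.36, 0, -0.98, 0]
    - [1, 0.43, 0, -0.95, 0]
    - [1, 0.51, 0, -0.91, 0]
    - [1, 0.58, 0, -0.86, 0]
    - [1, 0.64, 0, -0.82, 0]
    - [1, 0.71, 0, -0.76, 0]
    - [1, 0.77, 0, -0.7, 0]

```text
t: 9.55
tool_pos: [0.4943, 0.203, 0.1259]
eef_rot: [0.998, -0.069, -0.001, 0.0]
wrist_force: [-3.4, -4.4, -6.1]
opening: 0.209
gripper_force: 20.0
```

```bash
python3 - <<'E'
from plan import *
import cv2
c=camera("scene")
cv2.imwrite("pics/lev3.png",cv2.resize(c[140:240,370:490],(720,600),interpolation=2))
print([(d["p"],d["xyz"]) for d in pinpoint("scene","lever_grip")][:2])
plan([])
E
```

```text
[(0.67, [0.4969, 0.2035, 0.1676])]
9.65 [0.4951 0.2029 0.1264] -7.9 [ 0.27  0.43  1.84 -0.    0.86  1.98]
```

View pics/lev3.png

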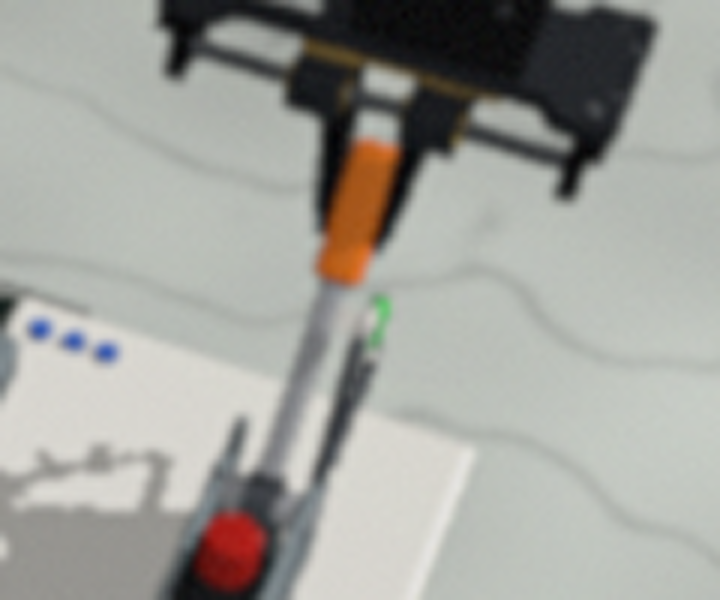

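The picture shows the handle (360,210) between the fingers and the white pointer at the green mark (378,315). The measured angle gives q≈0.69. I'll let go now.

Call:
send_rows:
  targets:
    - [5, 0, 0, 0, 0]
    - [5, 0, 0, 0, 0]
    - [5, 0, 0, 0, 0]
    - [5, 0, 0, 0, 0]
    - [6, 0, 0, 0, 0]
    - [6, 0, 0, 0, 0]
    - [6, 0, 0, -3, 0]
    - [6, 0, 0, -3, 0]
    - [6, 0, 0, -2, 0]
    - [6, 0, 0, 0, 0]

```text
t: 10.65
tool_pos: [0.4957, 0.2038, 0.2077]
eef_rot: [0.998, -0.069, 0.002, -0.001]
wrist_force: [-0.0, -0.4, -0.4]
opening: 0.631
gripper_force: 0.0
```

```bash
python3 - <<'E'
from plan import *
import cv2
camera("scene");camera("top")
for c in("scene","top"):
  for n in("lever_grip","pan_top","release_top"): print(c,n,[(round(d["p"],2),np.round(d["xyz"],4).tolist()) for d in pinpoint(c,n)][:2])
plan([(.45,.0,.21,0,8,6),(.604,-.207,.15,26,8,8),(.604,-.207,.08,26,8,4)])
E
```

```text
scene lever_grip [(0.59, [0.4914, 0.2026, 0.1604])]
scene pan_top [(0.71, [0.5374, 0.0211, 0.0546])]
scene release_top [(0.53, [0.6312, 0.184, 0.1124])]
top lever_grip []
top pan_top [(0.71, [0.539, 0.0164, 0.0563])]
top release_top [(0.51, [0.6283, 0.1852, 0.1093])]
11.05 [0.4944 0.2034 0.2045] -7.9 [ 0.27  0.34  1.75 -0.    1.05  1.98]
[8, -0.27, 3.46, -0.09, -1.32],[8, -0.35, 3.45, -0.09, -1.32],[8, -0.42, 3.44, -0.09, -1.32],[8, -0.5, 3.43, -0.09, -1.32],[8, -0.58, 3.42, -0.09, -1.32],[8, -0.66, 3.41, -0.09, -1.32],
[8, 1.92, 2.59, 0.75, -3.25],[8, 1.78, 2.69, 0.75, -3.25],[8, 1.62, 2.79, 0.75, -3.25],[8, 1.46, 2.88, 0.75, -3.25],[8, 1.29, 2.95, 0.75, -3.25],[8, 1.12, 3.02, 0.75, -3.25],[8, 0.95, 3.08, 0.75, -3.25],[8, 0.77, 3.13, 0.75, -3.25],
[8, 0.0, 0.0, 1.75, -0.0],[8, 0.0, 0.0, 1.75, -0.0],[8, 0.0, 0.0, 1.75, -0.0],[8, 0.0, 0.0, 1.75, -0.0],
```

Call:
send_rows:
  targets:
    - [8, -0.3, 3.4, 0, -1.3]
    - [8, -0.4, 3.4, 0, -1.3]
    - [8, -0.4, 3.4, 0, -1.3]
    - [8, -0.5, 3.4, 0, -1.3]
    - [8, -0.6, 3.4, 0, -1.3]
    - [8, -0.7, 3.4, 0, -1.4]
    - [8, 1.9, 2.6, 0.7, -3.2]
    - [8, 1.8, 2.7, 0.7, -3.2]
    - [8, 1.6, 2.8, 0.7, -3.2]
    - [8, 1.5, 2.9, 0.7, -3.2]

```text
t: 12.05
tool_pos: [0.5267, -0.103, 0.1766]
eef_rot: [0.994, 0.112, -0.0, -0.0]
wrist_force: [-1.0, -0.0, 0.5]
opening: 0.837
gripper_force: 0.0
```

Call:
send_rows:
  targets:
    - [8, 1.3, 2.9, 0.8, -3.2]
    - [8, 1.1, 3, 0.8, -3.3]
    - [8, 0.9, 3.1, 0.8, -3.3]
    - [8, 0.8, 3.1, 0.8, -3.3]
    - [8, 0, 0, 2.2, 0]
    - [8, 0, 0, 2.2, 0]
    - [8, 0, 0, 2.2, 0]
    - [8, 0, 0, 2.2, 0]
    - [8, 0, 0, 1.5, 0]
    - [8, 0, 0, 0, 0]

```text
t: 13.05
tool_pos: [0.6011, -0.2044, 0.0401]
eef_rot: [0.975, 0.224, -0.001, -0.001]
wrist_force: [-0.2, 0.8, 0.5]
opening: 0.844
gripper_force: 0.0
```

```bash
python3 - <<'E'
from plan import *
import cv2
c=camera("scene")
cv2.imwrite("pics/br.png",cv2.resize(c[170:240,210:310],(800,560),interpolation=2))
for n in("brass_mass","brass_mass_mouth"): print(n,[(round(d["p"],2),np.round(d["xyz"],4).tolist()) for d in pinpoint("scene",n) if abs(d["xyz"][1]+.21)<.06])
p=camera_params("scene");Rm=R.from_quat(p["attitude"]).as_matrix();s=get_state();t=np.array(s["tool_pos"]);M=R.from_quat(s["eef_rot"]).as_matrix()
for dz in(0,.03):
  for k in(-.04,.04):
    v=p["mtx"]@(Rm.T@(t+k*M[:,1]+[0,0,dz]-p["origin"]));print(dz,((v[:2]/v[2]-[210,170]+.5)*8).round(),end=" ")
plan([(.604,-.207,.03,26,8,2)])
E
```

```text
brass_mass [(0.85, [0.6036, -0.2071, -0.0006])]
brass_mass_mouth [(0.76, [0.6279, -0.199, 0.0069])]
0 [541. 246.] 0 [299. 272.] 0.03 [535. 185.] 0.03 [289. 211.] 13.2 [ 0.6026 -0.205   0.043 ] 25.9 [-0.43  0.67  1.66 -0.    0.82  0.69]
[8, 0.02, 0.12, 0.65, -0.06],[8, 0.02, 0.12, 0.65, -0.06],
```

View pics/br.png

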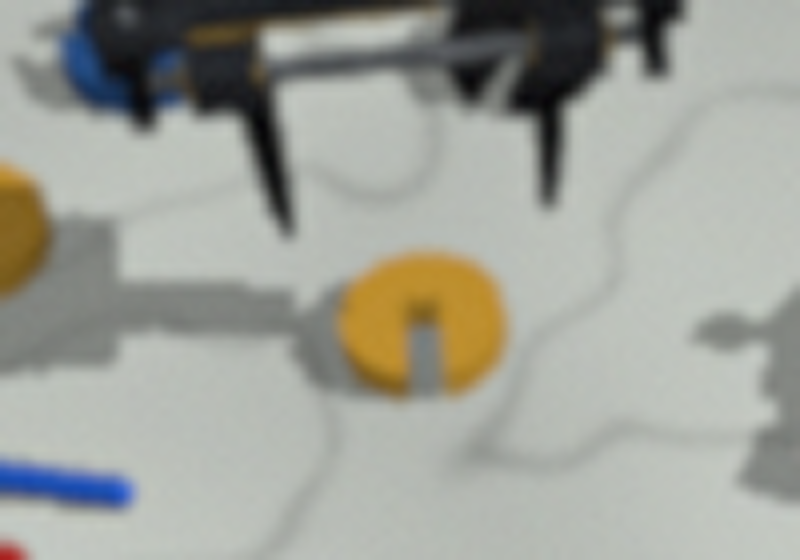

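Tips at (290,235) and (549,207) straddle the golden mass at (424,322), whose slot points to the camera. They sit about 19–27 mm above the reported TCP, so I'll go down carefully and watch the force.

Call:
send_rows:
  targets:
    - [8, 0, 0.2, 1.5, 0]
    - [8, 0, 0, 1, 0]
    - [8, 0, 0, 1, 0]
    - [8, 0, 0, 0.5, 0]
    - [8, 0, 0, 0.5, 0]
    - [8, 0, 0, 0.3, 0]
    - [8, 0, 0, 0.3, 0]
    - [8, 0, 0, 0, 0]
    - [8, 0, 0, 0, 0]
    - [8, 0, 0, 0, 0]

```text
t: 14.2
tool_pos: [0.6031, -0.2067, -0.0085]
eef_rot: [0.975, 0.224, 0.0, 0.0]
wrist_force: [-0.9, -0.2, -0.5]
opening: 0.84
gripper_force: 0.0
```

Call:
send_rows:
  targets:
    - [8, 0, 0, 0.1, 0]
    - [8, 0, 0, 0.1, 0]
    - [8, 0, 0, 0.1, 0]
    - [8, 0, 0, 0.1, 0]
    - [8, 0, 0, 0.1, 0]
    - [8, 0, 0, 0.1, 0]
    - [8, 0, 0, 0.1, 0]
    - [8, 0, 0, 0.1, 0]
    - [8, 0, 0, 0, 0]
    - [8, 0, 0, 0, 0]

```text
t: 15.2
tool_pos: [0.603, -0.2066, -0.0168]
eef_rot: [0.975, 0.224, -0.0, 0.0]
wrist_force: [0.1, 1.0, -0.5]
opening: 0.841
gripper_force: 0.0
```

Call:
send_rows:
  targets:
    - [8, 0, 0, 0.1, 0]
    - [8, 0, 0, 0.1, 0]
    - [8, 0, 0, 0.1, 0]
    - [8, 0, 0, 0.1, 0]
    - [8, 0, 0, 0.1, 0]
    - [8, 0, 0, 0.1, 0]
    - [8, 0, 0, 0, 0]
    - [8, 0, 0, 0, 0]
    - [8, 0, 0, 0, 0]
    - [8, 0, 0, 0, 0]

```text
t: 16.2
tool_pos: [0.603, -0.2067, -0.0227]
eef_rot: [0.975, 0.224, 0.0, 0.0]
wrist_force: [0.8, -0.5, 0.1]
opening: 0.842
gripper_force: 0.0
```

Call:
send_rows:
  targets:
    - [8, 0, 0, 0.1, 0]
    - [8, 0, 0, 0.1, 0]
    - [8, 0, 0, 0.1, 0]
    - [8, 0, 0, 0, 0]
    - [8, 0, 0, 0, 0]
    - [5, 0, 0, 0, 0]
    - [5, 0, 0, 0, 0]
    - [5, 0, 0, 0, 0]
    - [5, 0, 0, 0, 0]
    - [5, 0, 0, 0, 0]

```text
t: 17.2
tool_pos: [0.603, -0.2067, -0.0258]
eef_rot: [0.975, 0.224, 0.0, 0.0]
wrist_force: [-0.0, 0.2, -0.6]
opening: 0.58
gripper_force: 20.0
```

Call:
send_rows:
  targets:
    - [5, 0, 0, 0, 0]
    - [5, 0, 0, 0, 0]
    - [5, 0, 0, 0, 0]
    - [5, 0, 0, 0, 0]
    - [5, 0, 0, 0, 0]
    - [5, 0, 0, 0, 0]
    - [5, 0, 0, -0.3, 0]
    - [5, 0, 0, -0.5, 0]
    - [5, 0, 0, -1, 0]
    - [5, 0, 0, 0, 0]
  grip_force: 20

```text
t: 18.2
tool_pos: [0.6037, -0.2069, -0.0062]
eef_rot: [0.975, 0.224, 0.001, 0.001]
wrist_force: [-0.8, -0.3, -2.6]
opening: 0.583
gripper_force: 20.0
```

```bash
cat >> plan.py <<'E'
def ray(c,uv,z):
    p=camera_params(c);Rm=R.from_quat(p["attitude"]).as_matrix()
    d=Rm@np.linalg.solve(p["mtx"],[uv[0],uv[1],1]);o=np.array(p["origin"]);return o+d*(z-o[2])/d[2]
def px(c,X):
    p=camera_params(c);Rm=R.from_quat(p["attitude"]).as_matrix()
    v=p["mtx"]@(Rm.T@(np.array(X)-p["origin"]));return v[:2]/v[2]
E
python3 - <<'E'
from plan import *
import cv2
print("head from crop0",ray("top",(311.9,220.7),.099))
out=[]
for c in("top","scene"):
    im=camera(c);u=px(c,[.538,.018,.08]).astype(int);cr=im[u[1]-25:u[1]+25,u[0]-25:u[0]+25];print(c,u)
    out.append(cv2.resize(cr,(400,400),interpolation=2))
    for n in("pan_top","steel_mass","brass_mass","brass_mass_mouth"): print(n,[(round(d["p"],2),np.round(d["xyz"],4).tolist()) for d in pinpoint(c,n) if d["xyz"][1]>-.25][:2])
for i,h in zip(out,(0,0)):
    pass
cv2.imwrite("pics/pan.png",np.hstack(out))
plan([])
E
```

```text
head from crop0 [0.53466894 0.01721085 0.099     ]
top [311 219]
pan_top [(0.47, [0.5372, 0.0145, 0.055])]
steel_mass [(0.47, [0.541, 0.0176, 0.0533])]
brass_mass []
brass_mass_mouth []
scene [350 194]
pan_top [(0.56, [0.5372, 0.0208, 0.0542])]
steel_mass [(0.74, [0.5376, 0.0157, 0.0558])]
brass_mass [(0.79, [0.6045, -0.2056, 0.0165])]
brass_mass_mouth [(0.52, [0.6254, -0.2001, 0.0242])]
18.7 [ 0.6029 -0.2066 -0.0079] 25.9 [-0.43  0.74  1.68 -0.    0.72  0.69]
```

View pics/pan.png

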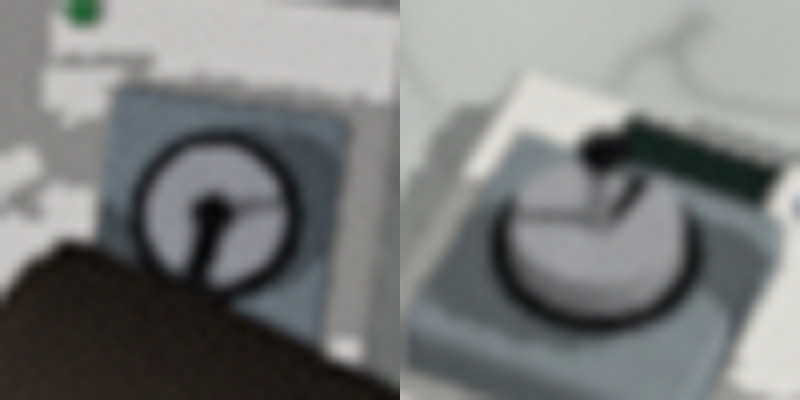

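```bash
python3 - <<'E'
from plan import *
for z in(.095,.102,.105):print(z,ray("top",(312.2,219.8),z).round(4),ray("scene",(349.8,187.6),z).round(4))
c=np.array([.537,.018]);a=np.radians(-9);u=np.array([np.cos(a),np.sin(a)])
s=c-.075*u;print(s)
plan([(.6,-.2,.06,15,5,4),(s[0],s[1]-.05,.07,0,5,8),(s[0],s[1],.051,-9,5,4)])
E
```

```text
0.095 [0.5377 0.0164 0.095 ] [0.5301 0.0137 0.095 ]
0.102 [0.5374 0.0162 0.102 ] [0.5365 0.0151 0.102 ]
0.105 [0.5374 0.0161 0.105 ] [0.5393 0.0157 0.105 ]
[0.46292337 0.02973258]
18.7 [ 0.6029 -0.2066 -0.0079] 25.9 [-0.43  0.74  1.68 -0.    0.72  0.69]
[5, 0.01, -0.18, -1.7, 2.72],[5, -0.0, -0.18, -1.7, 2.72],[5, -0.01, -0.18, -1.7, 2.72],[5, -0.02, -0.18, -1.7, 2.72],
[5, -1.07, -2.61, -0.13, 1.88],[5, -1.16, -2.58, -0.13, 1.88],[5, -1.24, -2.54, -0.13, 1.88],[5, -1.32, -2.5, -0.13, 1.88],[5, -1.41, -2.45, -0.13, 1.88],[5, -1.48, -2.4, -0.13, 1.88],[5, -1.56, -2.35, -0.13, 1.88],[5, -1.64, -2.3, -0.13, 1.88],
[5, 0.0, -1.25, 0.48, 2.25],[5, -0.05, -1.25, 0.48, 2.25],[5, -0.1, -1.25, 0.48, 2.25],[5, -0.15, -1.24, 0.48, 2.25],
```

Call:
send_rows:
  targets:
    - [5, 0, -0.2, -1.9, 2.7]
    - [5, 0, -0.2, -1.9, 2.7]
    - [5, 0, -0.2, -1.9, 2.7]
    - [5, 0, -0.2, -1.9, 2.7]
    - [5, -1.1, -2.6, 0, 1.9]
    - [5, -1.2, -2.6, 0, 1.9]
    - [5, -1.2, -2.5, 0, 1.9]
    - [5, -1.3, -2.5, 0, 1.9]
    - [5, -1.4, -2.5, 0, 1.9]
    - [5, -1.5, -2.4, 0, 1.9]

```text
t: 19.7
tool_pos: [0.4963, -0.0635, 0.0683]
eef_rot: [1.0, 0.031, 0.0, 0.0]
wrist_force: [-0.1, 0.4, -2.7]
opening: 0.584
gripper_force: 20.0
```

Call:
send_rows:
  targets:
    - [5, -1.6, -2.3, 0, 1.9]
    - [5, -1.6, -2.3, 0, 1.9]
    - [5, 0, -1.2, 0.4, 2.2]
    - [5, 0, -1.2, 0.4, 2.2]
    - [5, -0.1, -1.2, 0.4, 2.2]
    - [5, -0.1, -1.2, 0.4, 2.2]
    - [5, 0, 0, 0, 0]
    - [5, 0, 0, 0, 0]
    - [5, 0, 0, 0, 0]
    - [5, 0, 0, 0, 0]

```text
t: 20.7
tool_pos: [0.4639, 0.0277, 0.0524]
eef_rot: [0.997, -0.078, 0.0, 0.0]
wrist_force: [0.2, 0.2, -2.3]
opening: 0.579
gripper_force: 20.0
```

```bash
python3 - <<'E'
from plan import *
import cv2
im=camera("scene");cv2.imwrite("pics/in.png",cv2.resize(im[140:230,300:420],(800,600),interpolation=2))
for n in("pan_top","steel_mass","brass_mass","brass_mass_mouth","lever_grip"): print(n,[(round(d["p"],2),np.round(d["xyz"],4).tolist()) for d in pinpoint("scene",n) if d["xyz"][1]>-.15][:3])
plan([(.463,.0282,.051,-9,5,1)])
E
```

```text
pan_top [(0.73, [0.538, 0.0189, 0.0552])]
steel_mass [(0.85, [0.5361, 0.013, 0.0559])]
brass_mass [(0.5, [0.4673, 0.0285, 0.0761])]
brass_mass_mouth [(0.52, [0.4883, 0.0217, 0.0861]), (0.52, [0.5385, 0.0186, 0.0528])]
lever_grip [(0.67, [0.4908, 0.2032, 0.1626])]
21.0 [0.4638 0.0281 0.0522] -8.9 [-0.08  0.47  2.08 -0.    0.59  1.65]
[5, -0.08, 0.0, 0.12, 0.07],
```

Call:
send_rows:
  targets:
    - [5, 1, 0, 0, 0]
    - [5, 1, 0, 0, 0]
    - [5, 1, 0, 0, 0]
    - [5, 0.7, 0, 0, 0]
    - [5, 0.7, 0, 0, 0]
    - [5, 0.7, 0, 0, 0]
    - [5, 0.7, 0, 0, 0]
    - [5, 0.7, 0, 0, 0]
    - [5, 0.4, 0, 0, 0]
    - [5, 0, 0, 0, 0]

```text
t: 22.0
tool_pos: [0.5324, 0.0174, 0.0521]
eef_rot: [0.997, -0.078, 0.0, 0.0]
wrist_force: [1.1, 0.6, -3.3]
opening: 0.584
gripper_force: 20.0
```

```bash
python3 - <<'E'
from plan import *
import cv2
im=camera("scene");cv2.imwrite("pics/in2.png",cv2.resize(im[140:230,300:420],(800,600),interpolation=2))
for n in("pan_top","steel_mass","brass_mass","brass_mass_mouth"): print(n,[(round(d["p"],2),np.round(d["xyz"],4).tolist()) for d in pinpoint("scene",n) if d["xyz"][1]>-.15][:3])
plan([]);print(get_state()["wrist_force"])
E
```

```text
pan_top [(0.66, [0.5387, 0.0218, 0.0548]), (0.45, [0.4881, 0.2033, 0.162]), (0.43, [0.6302, 0.1827, 0.1104])]
steel_mass [(0.46, [0.5378, 0.0137, 0.054])]
brass_mass [(0.79, [0.5336, 0.0136, 0.0769]), (0.63, [0.4888, 0.2049, 0.1633])]
brass_mass_mouth [(0.63, [0.5573, 0.0076, 0.0848])]
22.25 [0.5317 0.0176 0.0522] -8.9 [-0.09  0.54  1.92 -0.    0.69  1.64]
[-0.47541325  0.12570142 -3.00969631]
```

View pics/in2.png

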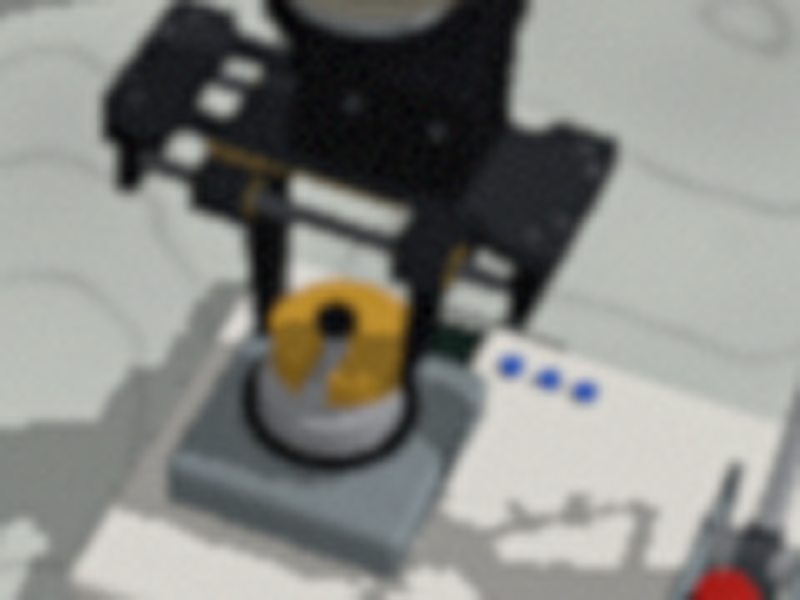

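The picture shows the brass mass around the stem, under the black head (337,320), with its slot facing away from the robot and above the steel mass. I'll push it the last few mm, then lower it.

Call:
send_rows:
  targets:
    - [5, 0.1, 0, 0, 0]
    - [5, 0.1, 0, 0, 0]
    - [5, 0.1, 0, 0, 0]
    - [5, 0.1, 0, 0, 0]
    - [5, 0.1, 0, 0, 0]
    - [5, 0, 0, 0, 0]
    - [5, 0, 0, 0, 0]
    - [5, 0, 0, 0, 0]
    - [5, 0, 0, 0, 0]
    - [5, 0, 0, 0, 0]

```text
t: 23.25
tool_pos: [0.5369, 0.0167, 0.0522]
eef_rot: [0.997, -0.078, -0.0, 0.0]
wrist_force: [0.8, 0.5, -1.8]
opening: 0.582
gripper_force: 20.0
```

Call:
send_rows:
  targets:
    - [5, 0.1, 0, 0, 0]
    - [5, 0.1, 0, 0, 0]
    - [5, 0, 0, 0, 0]
    - [5, 0, 0, 0.1, 0]
    - [5, 0, 0, 0.1, 0]
    - [5, 0, 0, 0.1, 0]
    - [5, 0, 0, 0.1, 0]
    - [5, 0, 0, 0.1, 0]
    - [5, 0, 0, 0, 0]
    - [5, 0, 0, 0, 0]

```text
t: 24.25
tool_pos: [0.5389, 0.0164, 0.0472]
eef_rot: [0.997, -0.078, 0.0, 0.0]
wrist_force: [0.3, -0.4, -3.3]
opening: 0.58
gripper_force: 20.0
```

Call:
send_rows:
  targets:
    - [5, 0, 0, 0.1, 0]
    - [5, 0, 0, 0.1, 0]
    - [5, 0, 0, 0.1, 0]
    - [5, 0, 0, 0, 0]
    - [5, 0, 0, 0, 0]
    - [5, 0, 0, 0, 0]
    - [5, 0, 0, 0, 0]
    - [5, 0, 0, 0, 0]
    - [5, 0, 0, 0, 0]
    - [5, 0, 0, 0, 0]

```text
t: 25.25
tool_pos: [0.5389, 0.0164, 0.0442]
eef_rot: [0.997, -0.078, 0.0, 0.0]
wrist_force: [-0.0, -0.6, -2.3]
opening: 0.58
gripper_force: 20.0
```

Call:
send_rows:
  targets:
    - [5, 0, 0, 0.1, 0]
    - [5, 0, 0, 0, 0]
    - [5, 0, 0, 0, 0]
    - [5, 0, 0, 0.1, 0]
    - [5, 0, 0, 0, 0]
    - [5, 0, 0, 0, 0]
    - [5, 0, 0, 0, 0]
    - [5, 0, 0, 0, 0]
    - [5, 0, 0, 0, 0]
    - [5, 0, 0, 0, 0]

```text
t: 26.25
tool_pos: [0.5391, 0.0164, 0.0438]
eef_rot: [0.997, -0.078, 0.001, 0.0]
wrist_force: [-6.1, -0.4, 19.2]
opening: 0.578
gripper_force: 20.0
```

Call:
send_rows:
  targets:
    - [5, 0, 0, -0.15, 0]
    - [5, 0, 0, 0, 0]
    - [5.7, 0, 0, 0, 0]
    - [6, 0, 0, 0, 0]
    - [6.5, 0, 0, 0, 0]
    - [7, 0, 0, 0, 0]
    - [7.5, 0, 0, 0, 0]
    - [7.5, 0, 0, 0, 0]
    - [7.5, 0, 0, 0, 0]
    - [7.5, 0, 0, 0, 0]

```text
t: 27.25
tool_pos: [0.5389, 0.0164, 0.0437]
eef_rot: [0.997, -0.078, 0.0, 0.0]
wrist_force: [0.6, 0.2, -0.5]
opening: 0.788
gripper_force: 0.0
```

Call:
send_rows:
  targets:
    - [7.5, 0, 0, -1, 0]
    - [7.5, 0, 0, -2, 0]
    - [7.5, 0, 0, -3, 0]
    - [7.5, 0, 0, -3, 0]
    - [7.5, 0, 0, -3, 0]
    - [7.5, -2, 0, -2, 0]
    - [7.5, -4, 0, -1, 0]
    - [7.5, -4, 0, 0, 0]
    - [7.5, 0, 0, 0, 0]
    - [7.5, 0, 0, 0, 0]

```text
t: 28.25
tool_pos: [0.4402, 0.032, 0.1948]
eef_rot: [0.997, -0.078, 0.001, 0.0]
wrist_force: [1.6, -1.0, 0.1]
opening: 0.788
gripper_force: 0.0
```

```bash
python3 - <<'E'
from plan import *
for c in("scene","top"):
  camera(c)
  for n in("pan_top","steel_mass","brass_mass","brass_mass_mouth","lever_grip","release_top"): print(c,n,[(round(d["p"],2),np.round(d["xyz"],4).tolist()) for d in pinpoint(c,n) if d["xyz"][1]>-.15][:3])
plan([]);print(get_state()["wrist_force"])
E
```

```text
scene pan_top [(0.48, [0.5371, 0.0232, 0.0519])]
scene steel_mass [(0.41, [0.5385, 0.0137, 0.0553])]
scene brass_mass [(0.74, [0.5401, 0.0143, 0.0663])]
scene brass_mass_mouth [(0.76, [0.5673, 0.0086, 0.075]), (0.31, [0.4878, 0.2013, 0.1595])]
scene lever_grip [(0.62, [0.4918, 0.2026, 0.1618]), (0.3, [0.6298, 0.1818, 0.1122])]
scene release_top [(0.48, [0.6338, 0.1838, 0.112])]
top pan_top [(0.51, [0.5346, 0.0131, 0.0564])]
top steel_mass [(0.5, [0.5399, 0.0135, 0.0558])]
top brass_mass [(0.49, [0.541, 0.0178, 0.0676])]
top brass_mass_mouth [(0.72, [0.5621, 0.0092, 0.077])]
top lever_grip [(0.79, [0.4899, 0.2032, 0.1598]), (0.55, [0.5402, 0.0153, 0.0541])]
top release_top [(0.53, [0.627, 0.1853, 0.1097])]
28.95 [0.4401 0.0319 0.1937] -8.9 [-0.08  0.22  1.97 -0.    0.95  1.65]
[ 0.42096075 -0.29676035  0.08562038]
```

```bash
python3 - <<'E'
from plan import *
plan([(.46,.03,.22,-8.9,0,2),(.63,.184,.2,-8.9,0,7),(.63,.184,.1,-8.9,0,6)])
E
```

```text
28.95 [0.4401 0.0319 0.1937] -8.9 [-0.08  0.22  1.97 -0.    0.95  1.65]
[0, 1.0, -0.06, -1.32, -0.01],[0, 1.0, -0.06, -1.32, -0.01],
[0, 2.06, -2.55, 0.29, 0.0],[0, 2.06, -2.55, 0.29, 0.0],[0, 2.06, -2.55, 0.29, 0.0],[0, 2.06, -2.55, 0.29, 0.0],[0, 2.06, -2.55, 0.29, 0.0],[0, 2.06, -2.55, 0.29, 0.0],[0, 2.06, -2.55, 0.29, 0.0],
[0, 0.0, -0.0, 1.67, 0.0],[0, 0.0, -0.0, 1.67, 0.0],[0, 0.0, -0.0, 1.67, 0.0],[0, 0.0, -0.0, 1.67, 0.0],[0, 0.0, -0.0, 1.67, 0.0],[0, 0.0, -0.0, 1.67, 0.0],
```

Call:
send_rows:
  targets:
    - [0, 1, -0.1, -1.3, 0]
    - [0, 1, 0, -1.3, 0]
    - [0, 2, -2.5, 0.3, 0]
    - [0, 2, -2.5, 0.3, 0]
    - [0, 2.1, -2.5, 0.3, 0]
    - [0, 2.1, -2.6, 0.3, 0]
    - [0, 2.1, -2.6, 0.3, 0]
    - [0, 2.1, -2.6, 0.3, 0]
    - [0, 2.1, -2.6, 0.3, 0]
    - [0, 0, 0, 0, 0]

```text
t: 29.95
tool_pos: [0.6327, 0.1863, 0.1972]
eef_rot: [0.997, -0.077, -0.0, -0.0]
wrist_force: [-0.7, -0.9, -0.1]
opening: 0.026
gripper_force: 0.0
```

Call:
send_rows:
  targets:
    - [0, 0, 0, 2, 0]
    - [0, 0, 0, 2, 0]
    - [0, 0, 0, 2, 0]
    - [0, 0, 0, 2, 0]
    - [0, 0, 0, 1, 0]
    - [0, 0, 0, 1, 0]
    - [0, 0, 0, 0, 0]
    - [0, 0, 0, 0, 0]
    - [0, 0, 0, 0, 0]
    - [0, 0, 0, 0, 0]

```text
t: 30.95
tool_pos: [0.6313, 0.1842, 0.0994]
eef_rot: [0.997, -0.078, 0.001, -0.0]
wrist_force: [0.5, 0.4, 0.7]
opening: 0.009
gripper_force: 0.0
```

Call:
send_rows:
  targets:
    - [0, 0, 0, 0.3, 0]
    - [0, 0, 0, 0.3, 0]
    - [0, 0, 0, 0.2, 0]
    - [0, 0, 0, 0.2, 0]
    - [0, 0, 0, 0.2, 0]
    - [0, 0, 0, 0.2, 0]
    - [0, 0, 0, 0.2, 0]
    - [0, 0, 0, 0.2, 0]
    - [0, 0, 0, 0, 0]
    - [0, 0, 0, 0, 0]

```text
t: 31.95
tool_pos: [0.631, 0.1842, 0.0807]
eef_rot: [0.997, -0.078, 0.0, 0.0]
wrist_force: [-0.2, 0.7, 0.3]
opening: 0.008
gripper_force: 0.0
```

Call:
send_rows:
  targets:
    - [0, 0, 0, 0.15, 0]
    - [0, 0, 0, 0.15, 0]
    - [0, 0, 0, 0.15, 0]
    - [0, 0, 0, 0.15, 0]
    - [0, 0, 0, 0, 0]
    - [0, 0, 0, 0, 0]
    - [0, 0, 0, 0, 0]
    - [0, 0, 0, 0, 0]
    - [0, 0, 0, 0, 0]
    - [0, 0, 0, 0, 0]

```text
t: 32.95
tool_pos: [0.6313, 0.1842, 0.0748]
eef_rot: [0.997, -0.078, 0.0, -0.0]
wrist_force: [3.8, 0.1, 3.6]
opening: 0.005
gripper_force: 1.7
```

```bash
python3 - <<'E'
from plan import *
plan([]);print(get_state()["wrist_force"])
camera("scene");print([(d["p"],d["xyz"]) for d in pinpoint("scene","lever_grip")][:2])
E
```

```text
32.95 [0.6313 0.1842 0.0748] -8.9 [ 0.18  0.65  1.58 -0.    0.91  1.91]
[3.78426287 0.0941714  3.56330735]
[]
```

Call:
send_rows:
  targets:
    - [0, 0, 0, 0.1, 0]
    - [0, 0, 0, 0.1, 0]
    - [0, 0, 0, 0.1, 0]
    - [0, 0, 0, 0.1, 0]
    - [0, 0, 0, 0.1, 0]
    - [0, 0, 0, 0, 0]
    - [0, 0, 0, 0, 0]
    - [0, 0, 0, 0, 0]
    - [0, 0, 0, 0, 0]
    - [0, 0, 0, 0, 0]

```text
t: 34.05
tool_pos: [0.6317, 0.1842, 0.0714]
eef_rot: [0.997, -0.078, 0.001, -0.0]
wrist_force: [1.6, -1.9, 17.4]
opening: 0.0
gripper_force: 8.7
```

```bash
python3 - <<'E'
from plan import *
for c in("scene","top"):
  camera(c);print([(d["p"],np.round(d["xyz"],3)) for d in pinpoint(c,"lever_grip")][:2])
E
```

```text
[(0.26, array([0.54 , 0.015, 0.063]))]
[]
```

The wrist reads 17 N, so the button is bottomed. I'll hold it for 1.5 s or more, then check for the orange handle.

Call:
send_rows:
  targets:
    - [0, 0, 0, 0, 0]
    - [0, 0, 0, 0, 0]
    - [0, 0, 0, 0, 0]
    - [0, 0, 0, 0, 0]
    - [0, 0, 0, 0, 0]
    - [0, 0, 0, 0, 0]
    - [0, 0, 0, 0, 0]
    - [0, 0, 0, 0, 0]
    - [0, 0, 0, 0, 0]
    - [0, 0, 0, 0, 0]

```text
t: 35.25
tool_pos: [0.6317, 0.1842, 0.0714]
eef_rot: [0.997, -0.078, 0.001, -0.0]
wrist_force: [0.0, -1.2, 17.3]
opening: 0.001
gripper_force: 8.7
```

```bash
python3 - <<'E'
from plan import *
import cv2
print("rest px",px("scene",[.46,.208,.094]),px("top",[.46,.208,.094]),"notch3",px("scene",[.491,.203,.162]))
for c in("scene","top"):
  h=cv2.cvtColor(camera(c),cv2.COLOR_BGR2HSV);m=cv2.inRange(h,(4,150,80),(16,255,255))
  n,l,st,ce=cv2.connectedComponentsWithStats(m)
  print(c,[(st[k].tolist(),ce[k].round(1).tolist()) for k in range(1,n) if st[k,4]>15 and 100<ce[k][0]<600])
E
```

```text
rest px [428.83795644 185.61949158] [252.16588795 244.16147487] notch3 [429.30125787 174.90428971]
scene [([145, 0, 202, 46, 3536], [258.6, 16.0]), ([346, 28, 8, 21, 59], [350.1, 39.9])]
top []
```

Both views of the handle are blocked by the arm. The button has been held for more than 2 s, so I'll lift off, back away and check.

Call:
send_rows:
  targets:
    - [0, 0, 0, -0.5, 0]
    - [0, 0, 0, -1, 0]
    - [0, 0, 0, -3, 0]
    - [0, 0, 0, -4, 0]
    - [0, 0, 0, -4, 0]
    - [0, 0, 0, -3, 0]
    - [0, -2, 4, 0, 0]
    - [0, -2, 4, 0, 0]
    - [0, -2, 4, 0, 0]
    - [0, -2, 4, 0, 0]

```text
t: 36.35
tool_pos: [0.5249, 0.0376, 0.2243]
eef_rot: [0.997, -0.078, -0.001, 0.0]
wrist_force: [0.2, 0.2, 0.3]
opening: 0.002
gripper_force: 0.0
```

Call:
send_rows:
  targets:
    - [0, -1, 4, 0, 0]
    - [0, -1, 4, 0, 0]
    - [0, -1, 4, 0, 0]
    - [0, -1, 4, 0, 0]
    - [0, 0, 4, 0, 0]
    - [0, 0, 4, 0, 0]
    - [0, 0, 0, 0, 0]
    - [0, 0, 0, 0, 0]
    - [0, 0, 0, 0, 0]
    - [0, 0, 0, 0, 0]

```text
t: 37.35
tool_pos: [0.4504, -0.1912, 0.2247]
eef_rot: [0.997, -0.077, -0.0, -0.0]
wrist_force: [-0.2, 0.3, -0.2]
opening: 0.002
gripper_force: 0.0
```

```bash
python3 - <<'E'
from plan import *
for c in("scene","top"):
  camera(c)
  for n in("pan_top","steel_mass","brass_mass","brass_mass_mouth","lever_grip","release_top"): print(c,n,[(round(d["p"],2),np.round(d["xyz"],4).tolist()) for d in pinpoint(c,n) if d["xyz"][1]>-.15][:2])
plan([])
E
```

```text
scene pan_top [(0.52, [0.5378, 0.0201, 0.0496]), (0.24, [0.4583, 0.2082, 0.0957])]
scene steel_mass [(0.55, [0.5359, 0.0152, 0.0505])]
scene brass_mass [(0.67, [0.5403, 0.0173, 0.0622])]
scene brass_mass_mouth [(0.57, [0.5654, 0.0097, 0.0694])]
scene lever_grip [(0.76, [0.458, 0.2087, 0.0953])]
scene release_top [(0.51, [0.6292, 0.1849, 0.1091])]
top pan_top [(0.65, [0.5362, 0.0151, 0.0504]), (0.46, [0.5411, 0.0151, 0.0485])]
top steel_mass [(0.54, [0.5393, 0.017, 0.049])]
top brass_mass [(0.75, [0.5421, 0.0171, 0.0629])]
top brass_mass_mouth [(0.27, [0.5393, 0.0142, 0.0472])]
top lever_grip [(0.59, [0.4579, 0.2057, 0.094])]
top release_top [(0.41, [0.6278, 0.1829, 0.1094])]
38.05 [ 0.4504 -0.1924  0.2247] -8.9 [-0.54  0.25  1.82 -0.    1.06  1.19]
```

```bash
python3 -c "
from station import *
print(finish_job())"
```

```text
the job is handed in; nothing more can be done
None
```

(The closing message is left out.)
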